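Load the slide carrier under the clip spring

TASK

Load the microscope slide: put the closed fingertips on the ribbed press pad at the tail of the white slide carrier, press the carrier down hard on its sprung stage, and while it is down push it along the dock so that its nose passes under the steel clip spring, all the way until it meets the stop. Then let go, leaving the spring clamping the carrier. Only press and push the carrier, never lift it; keep the robot off the clip spring, and leave everything else on the bench where it stands.

Things in the scene. Friction and masses are not known exactly. Their poses are not given: they have to be found in the camera images.
- dock: Loading dock screwed to the bench: aluminium base 285 x 110 x 12 mm, two grey side rails (inner gap 59 mm, tops 33 mm above the bench), open at one end, a dark steel stop and an aluminium bridge (62 mm high) at the other. Origin on the bench, on the centre line; +x is the loading direction, from open end to stop; +z up. Base from x = -167 to +117 mm, rails -160 to +95 mm.
- stop (a point): Centre of the face of the stop that the carrier's nose must meet: dock x = +95 mm, 30 mm above the bench. Same axes as the dock.
- stage (a joint): Sprung steel stage between the rails that the carrier rests on, 250 x 58 mm, reaching from dock x = -157 mm to +93 mm; it moves straight up and down without tilting. Value = how far it is pressed down (m): 0 up (its top 28 mm above the bench), 0.010 fully down against the base. It needs about 7 N to start moving and about 17 N to be fully down (1000 N/m).
- clip_spring: Steel leaf spring, 50 mm wide, that pivots at the bridge (origin on the pivot line, dock x = +92 mm, 54 mm above the bench) and slopes down towards the open end, where it ends in a rolled edge of 8 mm diameter. The edge starts to yield upward at about 2 N, 2200 N/m beyond that, 6.8 mm at most.
- spring_edge (a point): Lowest line of the clip spring's rolled edge, mid-width: dock x = +35 mm, 27.5 mm above the bench at rest. With the stage up the carrier's nose butts against it; with the stage pressed down 7 mm or more the nose slips under and lifts the edge a little. When the robot then lets go, the stage comes back up to about 5 mm down and clamps the carrier against the spring.
- carrier: White plastic slide carrier lying loose on the stage between the rails, 140 x 56 x 10 mm, 0.12 kg, with a 76 x 26 mm glass slide in its top. Origin at the centre of its underside, +x towards its nose. Fully loaded, its origin is at dock x = +25 mm. It slides easily (friction about 0.25): pushing it in while pressed takes up to about 15 N.
- nose (a point): Middle of the carrier's nose, on its underside (carrier x = +70 mm). The nose slopes over its last 8 mm from the 10 mm top down to a 6 mm high blunt face. At the start it is 15 to 45 mm short of the spring's edge.
- rib (a point): Top middle of the cross rib on the carrier, 10 mm above its top face (carrier x = -27 mm). The rib is 6 mm thick along the carrier (x = -30 to -24 mm) and 50 mm wide; a fingertip on the press pad pushes against its tail side.
- press_pad (a point): Centre of the flat press pad on the carrier's tail: carrier x = -50 mm, on its top face (10 mm above its underside, 38 mm above the bench at the start). The pad is 40 mm long (carrier x = -70 to -30 mm, ends at the rib) and 56 mm wide.
- marker: Marker pen, 130 mm long, 13 mm thick, lying on the bench beside the dock; not to be disturbed. Origin under its middle.
- beaker: Glass beaker, 60 mm across, 80 mm high, standing beside the dock; not to be disturbed. Origin under its centre.
- jar: Amber jar, 54 mm across, 70 mm high, standing beside the dock; not to be disturbed. Origin under its centre.
- vial: Small glass vial, 28 mm across, 50 mm high, standing past the stop end of the dock; not to be disturbed. Origin under its centre.
- wash_bottle: White plastic bottle, 68 mm across, 170 mm high; not to be disturbed. Origin under its centre.
- slide_box: Blue slide box, 92 x 177 x 35 mm, lying on the bench; not to be disturbed. Origin under its centre.
There are look-alikes about, which are no part of the job. Of the things like the carrier, leave any that is turquoise or yellow; of the rest the smaller one is meant.

How it is judged:
On the way:
1. the carrier is pressed down on its stage, still short of the stop (value of joint stage above 0.003 m and x of carrier in the frame of dock below -0.02 m), for 0.05 s.
At the end, for the whole second after the job is handed in: The carrier lies at rest, flat and straight in the dock, its nose within 5 mm of the stop, held down by the clip spring (spring pressing on it with over 2 N, stage still more than 3 mm down) (x of carrier in the frame of dock above 0.02 m and value of joint stage above 0.003 m and contact force between carrier and clip_spring above 2 N and angle between the x axis of carrier and the x axis of dock, either way round below 0.06 rad and angle between carrier's own z axis and vertical below 0.06 rad and linear speed of carrier below 0.01 m/s); the robot touches nothing.
It fails at once if the carrier is lifted off its stage (over 8 mm above where it rests) (z of carrier in the frame of dock above 0.036 m).
It fails at once if the robot touches the clip spring (over 1 N) (contact force between any of the fingers, the arm and clip_spring above 1 N).
It fails at once if a bystander is disturbed (moved over 20 mm) (distance of any of marker, beaker, jar, vial, wash_bottle, slide_box from where it was at the start of the episode above 0.02 m).
It also fails if it takes over 38 s, if anything falls off the work surface, if the arm or the gripper's body presses on something with over 40 N, if the wrist force passes 120 N, or if a joint passes its speed limit or range.

ROBOT

A 6-joint arm with a two-finger parallel gripper is mounted at the origin on the work surface. World frame = base frame: x ahead of the robot, y to its left, z up, the work surface at z = 0. Lengths are in m, angles in rad, forces in N, time in s.
With the tool pointing down it reaches from about 0.25 to 0.775 m from the base axis. Payload 4 kg.
Tool frame: the origin (TCP) lies at the very end of the fingers, on their centre line; the grasp point (between the pads) lies 19 mm behind it; z points along the fingers, y is the line along which they close (so a half turn about z gives the same grasp; the last joint's range is limited). The gripper opens to 94 mm and grips with 3 to 60 N. Pads are 16 mm wide; open, the fingers measure 119 mm over their backs; the gripper's body (75 mm by 177 mm) begins 78 mm behind the grasp point.
Start: joints at [1.04, 0.087, 1.371, -0, 1.684, -0.103], TCP at [0.228, 0.5, 0.206] pointing down, gripper open.
Joint ranges: [-3.1, 3.1], [-0.76, 2.03], [0.27, 2.55], [-1.08, 4.22], [0.17, 2.65], [-2.57, 2.57]. Speed limits (rad/s): [2.79, 2.79, 3.14, 3.14, 3.14, 3.14].

INTERFACE

Orientations are given as [roll, pitch, yaw] about the fixed x, y, z axes, in that order (R = Rz(yaw) Ry(pitch) Rx(roll)).
In Python, from bench import robot, vision gives the robot as it stands.
- The arm moves only by the shell command python3 -m crank 'ROWS'. ROWS is JSON, a list of rows, each a list of 3 entries, a list of its own where there are three numbers: the closure, from 0 (fully open) to 1 (shut), then the shift along the tool's x, y, z in m, then the turn, a rotation vector about the tool's x, y, z in degrees. A call has 1 to 8 rows; each row shifts and turns the commanded pose from where the row before left it, along the tool's axes as they then stand; what a row does not reach is not made up. A row lasts 1/10 s, in which the tool goes at most 50 mm and 8.59 degrees, less where a joint would pass 70% of its speed; a pose out of reach is approached as far as the arm can. A call with a gripper value outside its range is refused whole. The fingers move at their own pace and stop on an object; the grip force is fixed at half the most. Time passes only in rows, so rows that do not move let the fingers close. It gives the time, the measured TCP pose, the force, the opening and the grip force at its end, in the units of the state.
- robot.get_obs(): the state, without advancing time (a new reading comes with each control period).
- vision.snapshot(name): name is "side" or "top" or "wrist"; returns a dict with "color" (420x560x3 uint8, red, green, blue), "z_map" (420x560 float32, m along the optical axis (not along the pixel's ray), 0 where there is no reading), "fx", "fy", "cx", "cy" (pixels), "R" (3x3) and "t" (3): a world point X has camera coordinates R X + t. Camera axes: x right, y down, z forward; pixel columns grow to the right and rows downward; lengths in m; the calibration is good to about 2 mm. A picture is of the moment at which its call begins.
- robot.close_job(): hands the job in; it is judged then, once.
The state is a dict: "time": time; "joint_positions": joint angles; "qvel": joint speeds; "joint_torque": joint torques, N m; "tool_pos": TCP position; "ee_rot": TCP orientation; "wrist_force": force on the tool from outside, world axes, zero at the start; "wrist_torque": the same for the moment, N m; "width": finger opening in m; "finger_force": force on a finger pad.
Only numpy, scipy, OpenCV 4.12 (cv2) and the standard library are available. Lean on these libraries where they do the work, as an engineer would, in place of code of your own. Each camera call takes 0.05 s, during which the arm holds its last target. There are 200 camera calls.

## Working session

There is one attempt and no reset: what is moved stays moved. The work goes in short steps, Python scripts to look and compute and a shell command to move; the robot and the scene stay as the last step left them, time stands still between calls to the robot, and variables do not carry over. Pictures are saved under pics/ and viewed, at most 10 in all, crops included, and the job is handed in when it is done.

```bash
mkdir -p pics; python3 - <<'E'
from bench import robot, vision
import cv2
for n in ("top","side"):
    s=vision.snapshot(n); cv2.imwrite(f"pics/{n}0.png",s["color"][:,:,::-1])
    print(n,s["fx"],s["cx"],s["cy"],s["R"],s["t"])
o=robot.get_obs(); print({k:o[k] for k in("time","tool_pos","ee_rot","width","wrist_force")})
E
```

```text
top 481.68908700914966 281.76233605818896 216.5127692190437 [[ 0.11348575 -0.9935339  -0.00337392]
 [-0.96678339 -0.10964613 -0.2308844 ]
 [ 0.22902154  0.02946394 -0.97297534]] [-0.03150886  0.52119619  1.18880692]
side 463.98183148788775 278.98067404750515 209.45679162932944 [[ 0.82438331 -0.56603008  0.00144783]
 [-0.39316841 -0.57445871 -0.71792464]
 [ 0.40719866  0.59127585 -0.69611932]] [-0.41517397  0.27082494  1.0134918 ]
{'time': 0.1, 'tool_pos': array([0.2279298 , 0.50002404, 0.20445583]), 'ee_rot': array([-3.13966844e+00, -1.99707305e-04,  2.71381021e+00]), 'width': 0.09368234523542388, 'wrist_force': array([ 0.16977458,  0.07240385, -0.91110485])}
```

View pics/top0.png

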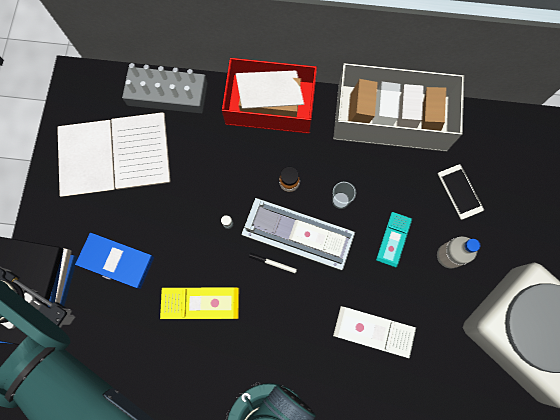

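View pics/side0.png

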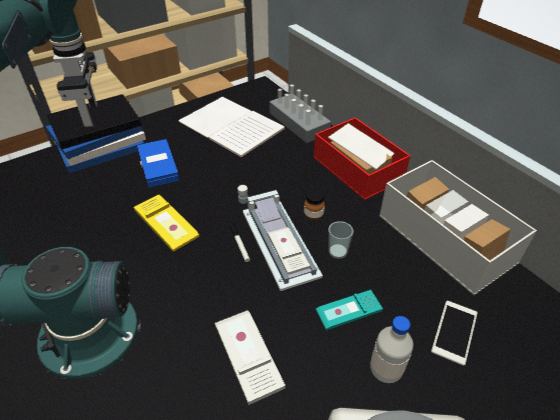

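Things like the carrier in the top view: white one in the dock (320,238), larger white one on the bench (375,332), turquoise (394,239) and yellow (200,303). By the description it is the smaller white one, in the dock. The vial at (226,222) puts the stop end on the left. I'll check this in a close crop.

```bash
cat > h.py <<'E'
import numpy as np, cv2
from bench import robot, vision
def ray(s,u,v,z):
    R=np.array(s["R"]);t=np.array(s["t"]);d=R.T@np.array([(u-s["cx"])/s["fx"],(v-s["cy"])/s["fy"],1.]);c=-R.T@t
    return c+d*(z-c[2])/d[2]
def proj(s,X):
    p=np.array(s["R"])@X+np.array(s["t"]);return s["fx"]*p[0]/p[2]+s["cx"],s["fy"]*p[1]/p[2]+s["cy"]
def cloud(s):
    z=s["z_map"];v,u=np.indices(z.shape)
    P=np.stack([(u-s["cx"])/s["fx"]*z,(v-s["cy"])/s["fy"]*z,z],-1)
    return (P-np.array(s["t"]))@np.array(s["R"])
E
python3 - <<'E'
from h import *
s=vision.snapshot("top"); c=s["color"][190:280,232:366]
cv2.imwrite("pics/crop1.png",cv2.resize(c,None,fx=5.5,fy=5.5,interpolation=cv2.INTER_CUBIC)[:,:,::-1])
# dock blob: anything bright/tall in the window
P=cloud(s); ok=(s["z_map"]>0)
m=np.zeros(ok.shape,np.uint8); w=(slice(192,276),slice(236,362))
m[w]=((P[w][...,2]>0.006)&ok[w])*255
n,l,st,ce=cv2.connectedComponentsWithStats(m)
for i in range(1,n):
    if st[i,4]>300:
        pts=P[l==i]; r=cv2.minAreaRect(pts[:,:2].astype(np.float32)*1000); print(i,st[i],r,np.percentile(pts[:,2],[5,50,95,100]))
E
```

```text
6 [ 241  198  113   72 4267] ((494.3432922363281, -16.140716552734375), (287.4658508300781, 112.91536712646484), 76.7182846069336) [0.00949856 0.03310108 0.05642673 0.06877323]
```

View pics/crop1.png

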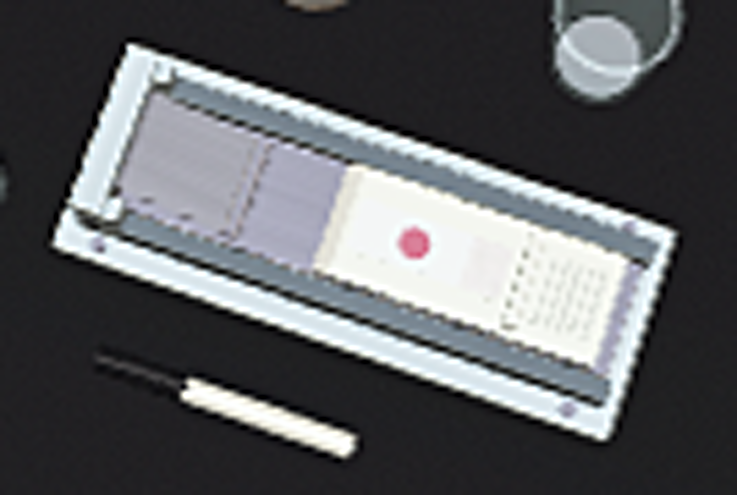

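The crop shows the white carrier in the dock, with its nose ramp at about crop (335,218), its tail at (610,310) and the rib line at (515,285). The bridge is at (105,150). The blob's 287 x 113 mm matches the base. Next I'll measure the carrier.

```bash
python3 - <<'E'
from h import *
s=vision.snapshot("top"); g=s["color"].astype(int)
a=np.radians(76.72); d=np.array([np.cos(a),np.sin(a)]); O=np.array([.4943,-.0161])+.025*d; n=np.array([-d[1],d[0]])
print("origin",O)
for nm in("top","side"):
    s=vision.snapshot(nm); g=s["color"].astype(int)
    m=((g.min(2)>185)&(g[...,0]-g[...,2]>3)).astype(np.uint8)*255
    k=np.zeros_like(m); 
    if nm=="top": k[205:265,262:350]=1
    else: k[222:280,260:320]=1
    m=m*k; c=max(cv2.findContours(m,0,2)[0],key=cv2.contourArea)[:,0]
    q=np.array([ray(s,u,v,.038)[:2] for u,v in c]); e=(q-O)@d; f=(q-O)@n
    r=cv2.minAreaRect((q*1000).astype(np.float32)); print(nm,r,"dock x",e.min(),e.max(),"y",f.min(),f.max())
    # dock check corners: base outline in side view
    for x,y in((-.167,.055),(-.167,-.055),(.117,.055),(.117,-.055)):
        X=np.append(O+x*d+y*n,.012); print(np.round(proj(s,X)))
E
```

```text
origin [0.50004275 0.00823148]
top ((482.6992492675781, -69.54852294921875), (139.22486877441406, 54.25532531738281), 77.73821258544922) dock x -0.1495297499312449 -0.009903453710481491 y -0.027808927966547894 0.02725040027553936
[341. 270.]
[354. 231.]
[240. 234.]
[254. 196.]
side ((481.493408203125, -70.99443054199219), (135.3871307373047, 55.90442657470703), 77.06277465820312) dock x -0.149150309981906 -0.013593041093478263 y -0.028202393215297706 0.028109154934397453
[280. 288.]
[322. 274.]
[242. 209.]
[279. 199.]
```

```bash
python3 -m crank '[[1,[-0.034,-0.0326,0],[0,0,0]],[1,[-0.034,-0.0326,0],[0,0,0]],[1,[-0.034,-0.0326,0],[0,0,0]],[1,[-0.034,-0.0326,0],[0,0,0]],[1,[-0.034,-0.0326,0],[0,0,0]],[1,[-0.034,-0.0326,0],[0,0,0]],[1,[-0.034,-0.0326,0],[0,0,0]],[1,[-0.034,-0.0326,0],[0,0,0]]]'
python3 -m crank '[[1,[-0.034,-0.0326,0],[0,0,0]],[1,[-0.034,-0.0326,0],[0,0,0]],[1,[-0.034,-0.0326,0],[0,0,0]],[1,[-0.034,-0.0326,0],[0,0,0]],[1,[-0.034,-0.0326,0],[0,0,0]],[1,[-0.034,-0.0326,0],[0,0,0]],[1,[0,0,0],[0,0,8]],[1,[0,0,0],[0,0,8]]]'
python3 -m crank '[[1,[0,0,0],[0,0,8]],[1,[0,0,0],[0,0,8]],[1,[0,0,0],[0,0,8]],[1,[0,0,0],[0,0,8]],[1,[0,0,0],[0,0,8]],[1,[0,0,0],[0,0,8]],[1,[0,0,0],[0,0,8]],[1,[0,0,0],[0,0,6.5]]]'
```

```text
time: 1.1
tool_pos: [0.3677, 0.1486, 0.2057]
ee_rot: [3.141, 0.001, 2.714]
wrist_force: [0.2, 0.9, 0.1]
width: 0.0332
finger_force: 0.0
time: 1.9
tool_pos: [0.472, -0.1139, 0.2049]
ee_rot: [-3.141, -0.001, 2.426]
wrist_force: [0.5, -0.8, 0.5]
width: 0.0008
finger_force: 0.0
time: 2.7
tool_pos: [0.4719, -0.1123, 0.2054]
ee_rot: [-3.142, -0.0, 1.339]
wrist_force: [-0.7, 0.8, 0.1]
width: 0.0003
finger_force: 0.0
```

```bash
python3 -m crank '[[1,[0,0,0.04],[0,0,0]],[1,[0,0,0.04],[0,0,0]],[1,[0,0,0.03],[0,0,0]],[1,[0,0,0.02],[0,0,0]],[1,[0,0,0],[0,0,0]],[1,[0,0,0],[0,0,0]]]'
python3 - <<'E'
from h import *
a=vision.snapshot("wrist")["color"]; s=vision.snapshot("side"); b=s["color"]
u,v=map(int,proj(s,np.array([.472,-.112,.07]))); print(u,v)
b=cv2.resize(b[v-60:v+60,u-60:u+60],(420,420),interpolation=cv2.INTER_CUBIC); a=cv2.resize(a,(373,280))
o=np.zeros((420,800,3),np.uint8); o[:280,:373]=a; o[:,375:795]=b
cv2.imwrite("pics/close.png",o[:,:,::-1])
E
```

```text
time: 3.3
tool_pos: [0.4721, -0.1123, 0.0758]
ee_rot: [-3.142, -0.0, 1.344]
wrist_force: [-0.4, -1.0, 1.1]
width: 0.0002
finger_force: 0.0
294 251
```

View pics/close.png

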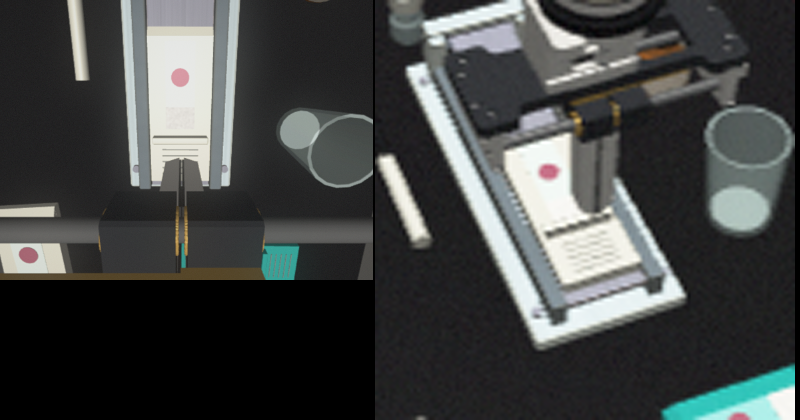

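The wrist view shows the tips (182,160) centred between the rails, on the tail side of the rib (180,138). By the measurements the gap to the rib is about 6 mm. I'll descend and press now.

```bash
python3 -m crank '[[1,[0,0,0.02],[0,0,0]],[1,[0,0,0.01],[0,0,0]],[1,[0,0,0.004],[0,0,0]],[1,[0,0,0.003],[0,0,0]],[1,[0,0,0.003],[0,0,0]],[1,[0,0,0.002],[0,0,0]],[1,[0,0,0],[0,0,0]]]'
```

```text
time: 4.1
tool_pos: [0.4728, -0.1126, 0.0355]
ee_rot: [3.139, 0.0, 1.344]
wrist_force: [-2.1, 0.7, 8.1]
width: 0.0005
finger_force: 4.0
```

```bash
python3 -m crank '[[1,[0,0,0.003],[0,0,0]],[1,[0,0,0.003],[0,0,0]],[1,[0,0,0.003],[0,0,0]],[1,[0,0,0.002],[0,0,0]],[1,[0,0,0],[0,0,0]],[1,[0,0,0],[0,0,0]]]'
```

```text
time: 4.7
tool_pos: [0.4736, -0.1128, 0.0279]
ee_rot: [3.137, 0.001, 1.344]
wrist_force: [-6.9, 2.4, 20.8]
width: 0.0006
finger_force: 10.7
```

```bash
python3 -m crank '[[1,[0.004,0,0.001],[0,0,0]],[1,[0.006,0,0.001],[0,0,0]],[1,[0.008,0,0],[0,0,0]],[1,[0.008,0,0],[0,0,0]],[1,[0.008,0,0],[0,0,0]],[1,[0.006,0,0],[0,0,0]],[1,[0,0,0],[0,0,0]]]'
python3 - <<'E'
from h import *
p=robot.get_obs()["tool_pos"]; d=np.array([.2275,.9738]); q=p[:2]-[.5000,.0082]; print("dock x,y",q@d, q@np.array([-d[1],d[0]]))
s=vision.snapshot("side"); b=s["color"]
cv2.imwrite("pics/push1.png",cv2.resize(b[180:300,220:340],(560,560),interpolation=cv2.INTER_CUBIC)[:,:,::-1])
E
```

```text
time: 5.4
tool_pos: [0.483, -0.0776, 0.0279]
ee_rot: [3.135, 0.009, 1.344]
wrist_force: [-11.3, -7.1, 28.7]
width: 0.0006
finger_force: 14.2
dock x,y -0.08741016785059279 -0.002990242404259264
```

View pics/push1.png

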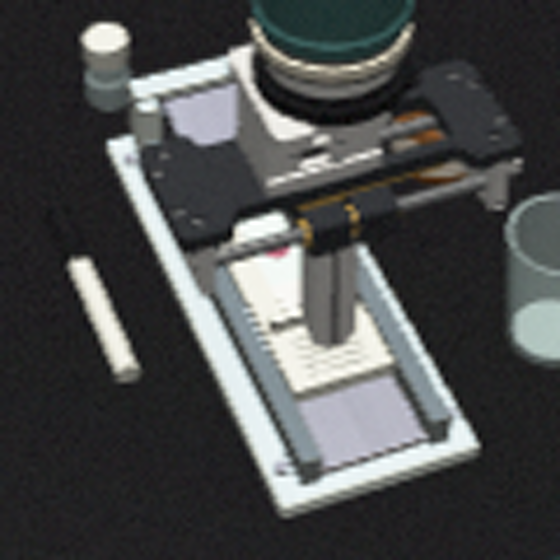

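The carrier moves with the tips and is still pressed down. The tips are at (328,340), right behind the rib. There is some lateral load, so I'll ease it and carry on.

```bash
python3 -m crank '[[1,[0.006,-0.001,0],[0,0,0]],[1,[0.006,-0.001,0],[0,0,0]],[1,[0.006,0,0],[0,0,0]],[1,[0.006,0,0],[0,0,0]],[1,[0.006,0,0],[0,0,0]],[1,[0.006,0,0],[0,0,0]],[1,[0,0,0],[0,0,0]]]'
python3 - <<'E'
from h import *
p=robot.get_obs()["tool_pos"]; d=np.array([.2275,.9738]); q=p[:2]-[.5000,.0082]; print("dock x,y",q@d, q@np.array([-d[1],d[0]]))
E
```

```text
time: 6.15
tool_pos: [0.4912, -0.0421, 0.028]
ee_rot: [3.13, 0.008, 1.344]
wrist_force: [-6.9, -7.5, 24.6]
width: 0.0005
finger_force: 12.5
dock x,y -0.05098700243325445 -0.0028633095190615395
```

```bash
python3 -m crank '[[1,[0.006,0,0],[0,0,0]],[1,[0.006,0,0],[0,0,0]],[1,[0.006,0,0],[0,0,0]],[1,[0.006,0,0],[0,0,0]],[1,[0.006,0,0],[0,0,0]],[1,[0.003,0,0],[0,0,0]],[1,[0.003,0,0],[0,0,0]],[1,[0,0,0],[0,0,0]]]'
python3 - <<'E'
from h import *
p=robot.get_obs()["tool_pos"]; d=np.array([.2275,.9738]); q=p[:2]-[.5000,.0082]; print("dock x,y",q@d, q@np.array([-d[1],d[0]]))
E
```

```text
time: 6.95
tool_pos: [0.4993, -0.01, 0.0281]
ee_rot: [3.129, 0.013, 1.344]
wrist_force: [-7.7, -15.8, 24.6]
width: 0.0005
finger_force: 19.9
dock x,y -0.017877790388851615 -0.0034524311629056327
```

```bash
python3 -m crank '[[1,[0.002,0,0],[0,0,0]],[1,[0.002,0,0],[0,0,0]],[1,[0,0,0],[0,0,0]]]'
python3 - <<'E'
from h import *
p=robot.get_obs()["tool_pos"]; d=np.array([.2275,.9738]); q=p[:2]-[.5000,.0082]; print("dock x,y",q@d, q@np.array([-d[1],d[0]]))
E
```

```text
time: 7.25
tool_pos: [0.4993, -0.0099, 0.0281]
ee_rot: [3.129, 0.021, 1.344]
wrist_force: [-9.2, -24.3, 26.7]
width: 0.0006
finger_force: 22.4
dock x,y -0.01777245767122844 -0.0034713730875497247
```

The carrier is stalled against something firm, at the expected place within about 5 mm. I'll relieve the push and the press together, then rise and check.

```bash
python3 -m crank '[[1,[-0.003,0,-0.003],[0,0,0]],[1,[-0.003,0,-0.004],[0,0,0]],[1,[-0.001,0,-0.004],[0,0,0]],[1,[-0.001,0,-0.006],[0,0,0]],[1,[-0.002,0,-0.02],[0,0,0]],[1,[-0.02,0,-0.04],[0,0,0]],[1,[-0.03,0,-0.04],[0,0,0]],[1,[-0.04,0,-0.03],[0,0,0]]]'
python3 - <<'E'
from h import *
d=np.array([.2275,.9738]);O=np.array([.5,.0082]);n=np.array([-d[1],d[0]])
s=vision.snapshot("wrist"); a=s["color"]; cv2.imwrite("pics/after_w.png",a[:,:,::-1])
for nm in("top","side"):
    s=vision.snapshot(nm); cv2.imwrite(f"pics/after_{nm}.png",cv2.resize(s["color"][180:290,220:370],(750,550),interpolation=cv2.INTER_CUBIC)[:,:,::-1])
E
```

```text
time: 8.05
tool_pos: [0.4746, -0.0962, 0.1709]
ee_rot: [3.137, -0.001, 1.347]
wrist_force: [0.7, -1.3, -0.5]
width: 0.0007
finger_force: 0.0
```

View pics/after_w.png

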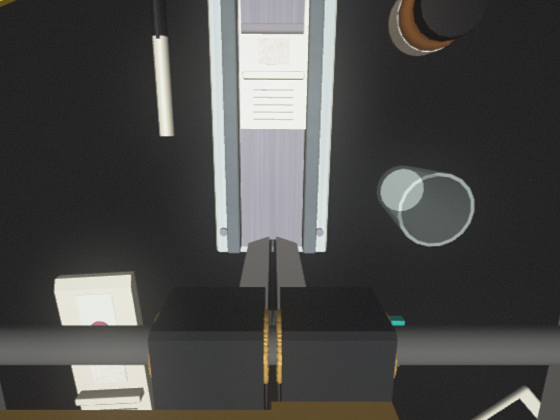

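View pics/after_side.png

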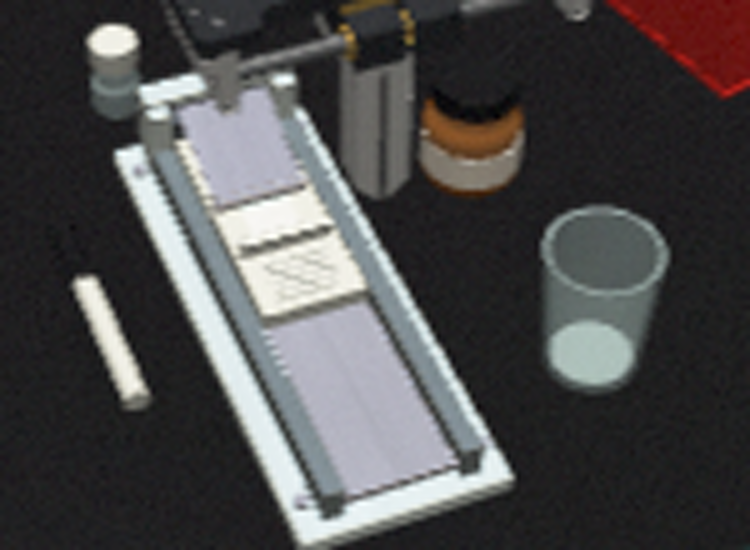

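The nose is under the spring: in the side view the tail is at (315,310) and the spring edge at (260,200). Now a numeric check of the end position against the dock's own features.

```bash
python3 - <<'E'
from h import *
d=np.array([.2275,.9738]);O=np.array([.5,.0082]);f=lambda s,u,v,z:(ray(s,u,v,z)[:2]-O)@d
s=vision.snapshot("wrist"); g=s["color"].astype(int)
col=g[:,255,:]; br=g[:,250:262].mean((1,2)); dr=np.diff(br); print([(i,round(x)) for i,x in enumerate(dr) if abs(x)>12 and i<260])
gr=g[:,232:237].mean((1,2)); dg=np.diff(gr); print("rail",[(i,round(x)) for i,x in enumerate(dg) if abs(x)>12 and 200<i<270])
for nm,v,z in(("tail",128.5,.033),("rail end",244,.033),("base end",251,.012),("spring edge",33,.037),("rib top",73,.043)): print(nm,f(s,255,v,z))
s=vision.snapshot("top"); g=s["color"].astype(int)
m=((g.min(2)>185)&(g[...,0]-g[...,2]>3)).astype(np.uint8)*255; k=np.zeros_like(m);k[205:265,262:350]=1
c=max(cv2.findContours(m*k,0,2)[0],key=cv2.contourArea)[:,0]
q=np.array([f(s,u,v,.033) for u,v in c]); print("top white",q.min(),q.max())
E
```

```text
[(28, -17), (30, 58), (31, 48), (67, -17), (68, 13), (74, -14), (75, -80), (76, 55), (77, 41), (86, -28), (87, 24), (93, -17), (95, 21), (101, -28), (102, 24), (108, -22), (110, 14), (115, -16), (117, 22), (126, -41), (238, -13), (239, -19), (240, -18), (241, -15)]
rail [(250, -49), (251, -31)]
tail -0.05031931388085882
rail end -0.15579699929869492
base end -0.17116778421209047
spring edge 0.024329642266626362
rib top -0.0063016658124795035
top white -0.01689164424278149 0.03534477768292812
```

Relative to the base end the tail is at about dock -45 mm, so the carrier is fully loaded, which agrees with the stall against the stop. Handing in.

```bash
python3 -c "
from bench import robot
print(robot.close_job())"
```

```text
the job is handed in; nothing more can be done
None
```

The carrier is loaded: I pressed it down, slid it under the clip spring until it stalled at the stop (within about 1 mm by camera), and released it. The job is handed in; the hand-in gave no verdict, and I did not measure the clamp force or stage depth after release.

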